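# Push the tall test-strip vial upright into its empty dock

### The job

Put the tall white-capped test-strip vial away in the empty green dock by pushing it gently across the worktop with the fingertips, all the way in against the dock's back wall. Its cap is loose, so do not pinch it or lift it, and keep it upright all the way (it topples when pushed high up). Leave the blue-capped vial in the other dock and the rest of the things where they are, and draw back.

Things in the scene. Friction and masses are not known exactly. Their poses are not given: they have to be found in the camera images.
- tall_vial: Tall test-strip vial: white cylinder with a pink ring, coloured dots and a white cap, 137 mm tall, standing loose on the worktop. Body 47 mm in diameter up to 118 mm height, cap above it 51 mm. About 0.14 kg, varying. Origin: centre of its underside; z along its axis, up. It slides when pushed within about 20 mm of the worktop and topples when pushed near its top.
- empty_dock: The empty dock: green U-shaped fence, 30 mm high, fixed to the worktop, no floor. Origin: on the worktop, at the centre of a fully home tall vial's underside. x: level, from the mouth to the back wall (inner face x = +23.5 mm). Straight arms, inner faces y = +-32 mm, end at x = -4 mm; then lips flare outward to x = -26 mm, where the mouth is 90 mm wide. Outside: 122 mm wide, x = -27 to +34 mm. Turned <= 0.25 rad.
- taken_dock: The other dock, the same shape, with its origin and axes likewise; the blue-capped vial stands in it.
- blue_vial: Shorter test-strip vial with a blue cap, 42 mm in diameter, 104 mm tall, loose, standing in the other dock. Origin: centre of its underside. To be left alone.
- red_cup: Specimen cup with a red lid, 62 mm in diameter, 72 mm tall, loose. Origin: centre of its underside. To be left alone.
- yellow_cup: Specimen cup with a yellow lid, 62 mm in diameter, 72 mm tall, loose. Origin: centre of its underside. To be left alone.
- meter: White hand-held glucose meter lying flat, 93 x 52 x 20 mm, loose. Origin: centre of its underside. To be left alone.
- desk_timer: Small white timer with one red and two grey buttons lying flat, 58 x 66 x 17 mm, loose. Origin: centre of its underside. To be left alone.
Mind the look-alikes: they are no part of the job. Leave any orange look-alike of the empty_dock alone. Leave any turquoise look-alike of the tall_vial alone.

How it is judged:
At the end, for the whole second after the job is handed in: The tall vial stands upright (within 0.08 rad) and at rest on the worktop in the empty dock, within 7 mm of its fully home place along the dock and 13 mm across it; the blue-capped vial is within 12 mm, the cups, meter and timer within 20 mm of where they were (x of tall_vial in the frame of empty_dock between -0.007 and 0.007 m and y of tall_vial in the frame of empty_dock between -0.013 and 0.013 m and angle between tall_vial's own z axis and vertical below 0.08 rad and height (world z) of tall_vial between -0.004 and 0.004 m and linear speed of tall_vial below 0.01 m/s and distance of blue_vial from where it was at the start of the episode below 0.012 m and distance of each of red_cup, yellow_cup, meter, desk_timer from where it was at the start of the episode below 0.02 m); the robot touches nothing.
It fails at once if the tall vial is tipped by more than 0.3 rad (angle between tall_vial's own z axis and vertical above 0.3 rad).
It fails at once if the tall vial is lifted more than 10 mm off the worktop (height (world z) of tall_vial above 0.01 m).
It fails at once if the tall vial is pinched or pressed with more than 38 N (contact force between the fingers and tall_vial above 38 N).
It fails at once if the blue-capped vial is shifted by more than 12 mm (distance of blue_vial from where it was at the start of the episode above 0.012 m).
It fails at once if a cup, the meter or the timer is shifted by more than 20 mm (distance of any of red_cup, yellow_cup, meter, desk_timer from where it was at the start of the episode above 0.02 m).
It also fails if it takes over 61 s, if anything falls off the work surface, if the arm or the gripper's body presses on something with over 40 N, if the wrist force passes 120 N, or if a joint passes its speed limit or range.

### The arm

A 7-joint arm with a two-finger parallel gripper is mounted at the origin on a cart in front of the work surface, level with it; the furniture and walls round the work are solid. World frame = base frame: x ahead of the robot, y to its left, z up, the work surface at z = 0. Lengths are in m, angles in rad, forces in N, time in s.
With the tool pointing down it reaches from about 0.35 to 0.9 m from the base axis. Payload 19.9 kg.
Tool frame: the origin (TCP) lies midway between the tips of the shut fingers; the grasp point (between the pads) lies 19 mm behind it; z points along the fingers, y is the line along which they close (so a half turn about z gives the same grasp; the last joint's range is limited). The gripper opens to 85 mm and grips with 20 to 120 N. Pads are 22 mm wide; open, the fingers measure 114 mm over their backs; the gripper's body (76 mm by 85 mm) begins 54 mm behind the grasp point. The pads swing forward as they close: fully open they stand 13 mm farther back than shut.
Start: joints at [-1.173, 0.417, -0.01, 1.614, 0.005, 1.111, -0.053], TCP at [0.266, 0.566, 0.231] pointing down, gripper open.
Joint ranges: [-2.81, 2.81], [-0.39, 2.02], [-1.27, 1.25], [0.06, 2.57], [-1.19, 4.33], [0.19, 2], [-2.82, 2.82]. Speed limits (rad/s): [1.89, 1.89, 2.39, 2.39, 3.01, 3.01, 3.01].

### API

Orientations are given as a rotation vector (axis times angle).
In Python, from cell import status, optics, job gives the robot as it stands.
- The arm moves only by the tool drive_tool, never from a script. Its argument "motion" is one flat list of numbers, 5 for each row, row after row: the shift along the tool's x, y, z in units of 0.02 m (1.0 is 0.02 m), then the turn about the tool's z in units of 0.5 rad (1.0 is 0.5 rad), then the gripper command: -1 is shut, 1 is fully open, values between are in proportion. A call has 1 to 20 rows; each row shifts and turns the commanded pose from where the row before left it, along the tool's axes as they then stand; what a row does not reach is not made up. A row lasts 1/10 s, in which the tool goes at most 50 mm and 8.59 degrees, less where a joint would pass 70% of its speed; a pose out of reach is approached as far as the arm can. A call with a number of a shift or a turn outside -1 to 1 is refused whole. A call with a gripper value outside its range is refused whole. The fingers move at their own pace and stop on an object; "force" is the grip in N (left out, the last holds). Time passes only in rows, so rows that do not move let the fingers close. It gives the time, the measured TCP pose, the force, the opening and the grip force at its end, in the units of the state.
- status.read_state(): the state, without advancing time (a new reading comes with each control period).
- optics.camera(name): name is "scene" or "top" or "wrist"; returns (picture, depth): 400x640x3 uint8, red, green, blue; 400x640 float32, m along the optical axis (not along the pixel's ray), 0 where there is no reading.
- optics.camera_model(name): a dict with "mtx" (3x3 intrinsics, pixels), "dist" ([k1, k2, p1, p2, k3] as OpenCV has them; the pictures are not rectified), "R" (3x3) and "t" (3): a world point X has camera coordinates R X + t. Camera axes: x right, y down, z forward; pixel columns grow to the right and rows downward; lengths in m; the calibration is good to about 2 mm. A picture is of the moment at which its call begins: read the wrist's pose just before it. camera_model takes no time and is no camera call; for the wrist camera it gives the pose at the moment of the call.
- job.hand_in(): hands the job in; it is judged then, once.
The state is a dict: "clock": time; "joints": joint angles; "joint_velocities": joint speeds; "joint_torque": joint torques, N m; "tcp_pos": TCP position; "tool_rot": TCP orientation; "ft_force": force on the tool from outside, world axes, zero at the start; "torque": the same for the moment, N m; "finger_gap": finger opening in m; "finger_force": force on a finger pad.
Only numpy, scipy, OpenCV 4.12 (cv2) and the standard library are available. Lean on these libraries where they do the work, as an engineer would, in place of code of your own. Each camera call takes 0.05 s, during which the arm holds its last target. There are 200 camera calls.

## Working session

There is one attempt and no reset: what is moved stays moved. The work goes in short steps, Python scripts to look and compute and a tool call to move; the robot and the scene stay as the last step left them, time stands still between calls to the robot, and variables do not carry over. Pictures are saved under pics/ and viewed, at most 10 in all, crops included, and the job is handed in when it is done.

Besides the shell and the picture viewer there is one more tool, called after "Request:" as name(argument=value, ...) on one line, values as JSON. drive_tool: Moves the arm, as the interface text tells. Its arguments: {"type":"object","properties":{"motion":{"type":"array","items":{"type":"number","minimum":-1,"maximum":1}},"force":{"type":"number"}},"required":["motion"]}

```bash
mkdir -p pics; python3 - <<'E'
from cell import status, optics
import cv2,numpy as np
s=status.read_state();print(s['clock'],s['tcp_pos'],s['tool_rot'],s['finger_gap'])
for n in('top','scene'):
    p,d=optics.camera(n);m=optics.camera_model(n)
    np.savez(n+'0.npz',p=p,d=d,**{k:np.array(v) for k,v in m.items()})
    cv2.imwrite(f'pics/{n}0.png',p[:,:,::-1]);print(n,m)
E
```

```text
0.0 [0.2653941  0.56545849 0.23065903] [-6.83687802e-01 -3.06611585e+00  1.96367336e-03] 0.08550383886635997
top {'mtx': array([[386.90068076,   0.        , 316.24848305],
       [  0.        , 386.90068076, 199.2969171 ],
       [  0.        ,   0.        ,   1.        ]]), 'dist': array([-0.0105776,  0.       ,  0.       ,  0.       ,  0.       ]), 'R': array([[-0.02668198, -0.99951416,  0.0161094 ],
       [-0.98246927,  0.02324577, -0.18496962],
       [ 0.18450528, -0.02076234, -0.9826122 ]]), 't': array([0.03033056, 0.55149933, 0.76917405])}
scene {'mtx': array([[404.20335376,   0.        , 315.59809309],
       [  0.        , 404.20335376, 200.36066946],
       [  0.        ,   0.        ,   1.        ]]), 'dist': array([-0.02592747,  0.        ,  0.        ,  0.        ,  0.        ]), 'R': array([[ 0.73339288, -0.67978833, -0.00476502],
       [-0.40232109, -0.42837463, -0.80909389],
       [ 0.54797137,  0.59530076, -0.58766008]]), 't': array([-0.39622605,  0.27314629,  0.67443734])}
```

View pics/top0.png

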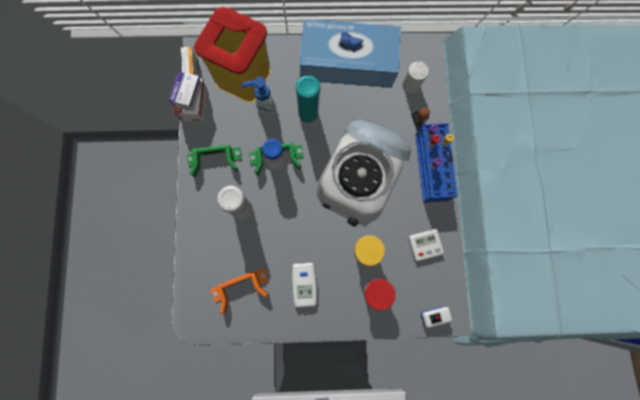

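View pics/scene0.png

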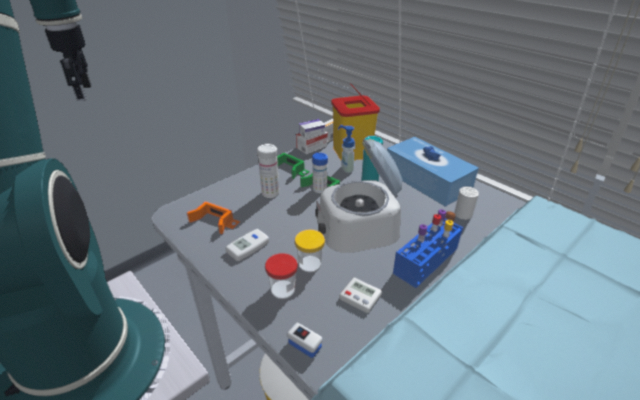

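Top view: candidates for the vial are the white-capped cylinder at (230,197) beside the green docks, the turquoise one at (308,97) and the plain white container at (418,73). Dock candidates are green empty (215,157), green taken with blue cap (275,155) and orange (240,288). I choose the vial at (230,197), which shows a pink ring in the scene view, and the dock at (215,157).

```bash
cat > h.py <<'E'
import numpy as np,cv2
def ray(m,uv,z):
    uv=np.asarray(uv,float).reshape(-1,1,2)
    n=cv2.undistortPoints(uv,m['mtx'],m['dist']).reshape(-1,2)
    d=np.c_[n,np.ones(len(n))]@m['R']; c=-m['R'].T@m['t']
    return c+d*((z-c[2])/d[:,2])[:,None]
def proj(m,X):
    return cv2.projectPoints(np.asarray(X,float).reshape(-1,3),cv2.Rodrigues(m['R'])[0],m['t'],m['mtx'],m['dist'])[0].reshape(-1,2)
def cloud(m,d,mask):
    v,u=np.nonzero(mask&(d>0)); n=cv2.undistortPoints(np.c_[u,v].astype(float).reshape(-1,1,2),m['mtx'],m['dist']).reshape(-1,2)
    return (np.c_[n,np.ones(len(n))]*d[v,u][:,None]-m['t'])@m['R']
E
python3 - <<'E'
import numpy as np,cv2
from h import *
m=np.load('top0.npz');s=np.load('scene0.npz')
hsv=cv2.cvtColor(m['p'],cv2.COLOR_RGB2HSV)
g=cv2.inRange(hsv,(50,110,50),(75,255,255))>0
for nm,a,b in(('empty',180,245),('taken',245,310)):
    k=g.copy();k[:,:a]=0;k[:,b:]=0;k[:130]=0;k[185:]=0
    X=cloud(m,m['d'],k);t=X[(X[:,2]>.022)&(X[:,2]<.04)]
    print(nm,len(X),len(t),X.min(0),X.max(0), 'minrect top',cv2.minAreaRect((t[:,:2]*1000).astype(np.float32)))
    np.save(nm,t)
    # image-based, onto z=.03 
    v,u=np.nonzero(k);P=ray(m,np.c_[u,v],.03);print(cv2.minAreaRect((P[:,:2]*1000).astype(np.float32)))
hs=m['p'].astype(int)
w=(hs.min(2)>120)
w[:, :205]=0;w[:,260:]=0;w[:180]=0;w[225:]=0
X=cloud(m,m['d'],w);c=X[X[:,2]>.13];print(len(c),c.min(0),c.max(0),c.mean(0),X[:,2].max(), cv2.minEnclosingCircle((c[:,:2]*1000).astype(np.float32)))
# other objects: cloud near
A=cloud(m,m['d'],np.ones(g.shape,bool));A=A[(A[:,2]>.01)&(A[:,1]>-.05)]
im=cv2.resize(m['p'][120:230,160:330,::-1],None,fx=4.5,fy=4.5,interpolation=cv2.INTER_CUBIC);cv2.imwrite('pics/crop.png',im)
t=np.load('empty.npy')
# occupancy map
for x in np.arange(.62,.34,-.01):
    print('%.2f '%x+''.join('%3d'%(100*A[(abs(A[:,0]-x)<.005)&(abs(A[:,1]-y)<.005)][:,2].max(initial=0)) for y in np.arange(.36,.08,-.01)))
sc=s['p'];cv2.imwrite('pics/crops.png',cv2.resize(sc[110:230,200:350,::-1],None,fx=4,fy=4,interpolation=cv2.INTER_CUBIC))
E
```

```text
empty 540 365 [ 0.61907547  0.18661992 -0.00205358] [0.69048504 0.30632675 0.0336768 ] minrect top ((653.173095703125, 244.2824249267578), (58.48229217529297, 100.80642700195312), 6.173539161682129)
((651.7531127929688, 239.50680541992188), (61.566402435302734, 115.28163146972656), 5.9155049324035645)
taken 395 248 [ 0.61859592  0.04531612 -0.00190207] [0.68785819 0.16448825 0.03306829] minrect top ((653.033935546875, 103.63130950927734), (57.26723861694336, 98.62995910644531), 7.634884357452393)
((652.6965942382812, 101.78129577636719), (58.56005096435547, 114.44772338867188), 7.328973293304443)
516 [0.51930124 0.15702887 0.131274  ] [0.56641785 0.20702894 0.13985788] [0.54258497 0.18144613 0.13628972] 0.13985787796354215 ((543.009033203125, 181.90530395507812), 25.144790649414062)
0.62   0  0  0  0  0  0  0  3  3  0  0  0  0  0  0  0  0  0  0  0  0  3  3  0  0  0  0  0
0.61   0  0  0  0  0  0  0  0  0  0  0  0  0  0  0  0  0  0  0  0  0  0  0  0  0  0  0  0
0.60   0  0  0  0  0  0  0  0  0  0  0  0  0  0  0  0  0  0  0  0  0  0  0  0  0  0  0  0
0.59   0  0  0  0  0  0  0  0  0  0 
[... 1513 characters left out ...]
0  0  0  0  0  0  0  0  0  0  0  0  0  0  0  0  0  0  0  0  0  0  0  0
0.41   0  0  0  0  0  0  0  0  0  0  0  0  0  0  0  0  0  0  0  0  0  0  0  0  0  0  0  0
0.40   0  0  0  0  0  0  0  0  0  0  0  0  0  0  0  0  0  0  2  3  3  3  0  0  0  0  0  0
0.39   0  0  0  0  0  0  0  0  0  0  0  0  0  0  0  0  3  3  3  3  3  3  2  0  0  0  0  0
0.38   0  0  0  0  0  0  0  0  0  0  0  0  0  3  3  3  3  3  2  0  0  3  3  0  0  0  0  0
0.37   0  0  0  0  0  0  0  0  0  0  0  0  0  3  3  3  0  0  0  0  0  3  3  2  0  0  0  0
0.36   0  0  0  0  0  0  0  0  0  0  0  0  0  0  3  3  0  0  0  0  0  0  3  3  3  0  0  0
0.35   0  0  0  0  0  0  0  0  0  0  0  0  0  0  3  3  0  0  0  0  0  0  0  2  0  0  0  0
```

View pics/crop.png

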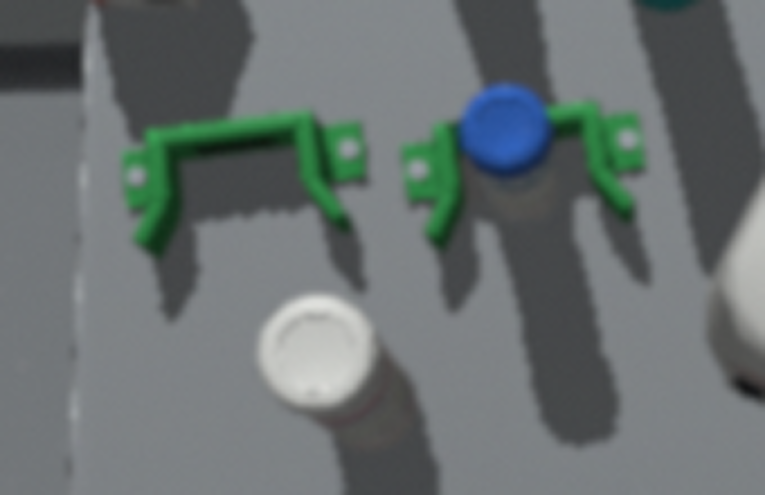

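View pics/crops.png

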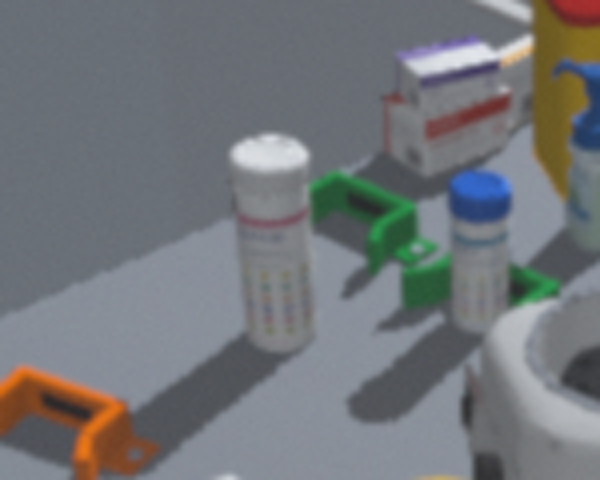

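Crops confirm: vial cap at crop (317,350), with the pink ring visible in the scene crop. The empty dock's mouth faces the robot. Now I'll fit the dock more precisely and check the finger-back profile.

```bash
python3 - <<'E'
import numpy as np,cv2
from h import *
m=np.load('top0.npz');s=np.load('scene0.npz')
t=np.load('empty.npy')
th=np.deg2rad(6.);o=np.array([.65,.2435])
for i in range(4):
    R=np.array([[np.cos(th),-np.sin(th)],[np.sin(th),np.cos(th)]])
    q=(t[:,:2]-o)@R
    b=q[(q[:,0]>20)|((q[:,0]>.018)&(abs(q[:,1])<.028))]
    k=np.polyfit(b[:,1],b[:,0],1);th-=np.arctan(k[0])
    print(np.rad2deg(th),k,len(b),q.min(0),q.max(0))
    for x in(-.02,-.012,-.004,.004,.012):
        e=q[abs(q[:,0]-x)<.004];L=e[e[:,1]>0][:,1];r=e[e[:,1]<0][:,1]
        if i==3: print(x,L.min(),L.max(),r.min(),r.max())
    a=q[(abs(q[:,0]-.006)<.009)&(abs(q[:,1])<.042)]
    dy=(np.median(a[a[:,1]>0][:,1])+np.median(a[a[:,1]<0][:,1]))/2
    o=o+R@np.array([np.mean(b[:,0])-.02875,dy]);print(o,dy)
A=cloud(s,s['d'],np.arange(400)[:,None]*np.ones(640)<130)
A=A[(np.hypot(A[:,0]-.266,A[:,1]-.566)<.12)&(A[:,2]<.5)]
# profile in tool y 
y=np.array([.425,.905]);x=np.array([-.905,.425]);p=A[:,:2]-[.2654,.5655]
for z in np.arange(.22,.40,.01):
    k=abs(A[:,2]-z)<.005
    if k.any(): print('%.2f'%z,k.sum(),np.round([(p[k]@y).min(),(p[k]@y).max(),(p[k]@x).min(),(p[k]@x).max()],3))
cv2.imwrite('pics/grip.png',cv2.resize(s['p'][0:120,10:130,::-1],None,fx=5,fy=5,interpolation=cv2.INTER_CUBIC))
E
```

```text
5.264262715193193 [0.01284174 0.02621179] 111 [-0.02614396 -0.05004128] [0.03239004 0.05077645]
[0.64746934 0.24340971] 0.00017472731813074002
5.243883229691546 [0.00035569 0.0287375 ] 111 [-0.02421324 -0.05049519] [0.03453401 0.05036024]
[0.64745865 0.24339384] -1.4815911184209302e-05
5.243318763758824 [9.85178904e-06 2.87495809e-02] 111 [-0.02421759 -0.05048799] [0.03453543 0.05036826]
[0.64745814 0.24339495] 1.1458191139859797e-06
5.243303129322209 [2.72872396e-07 2.87499884e-02] 111 [-0.02421764 -0.05048934] [0.03453554 0.05036692]
-0.02 0.04058953097657267 0.05036692132002116 -0.050489343871521 -0.04232254693367619
-0.012 0.036470125362984225 0.04735911770373156 -0.046840800637690506 -0.03617100466871402
-0.004 0.03333060633917143 0.04315666458436665 -0.042987058013694984 -0.03175393626262988
0.004 0.03241954348083177 0.04266079053195606 -0.041483166594334604 -0.03304149571470147
0.012 0.03305579041228444 0.04235166820701956 -0.04127178479626692 -0.03078658132285042
[0.64745813 0.24339498] 3.17406293783018e-08
0.24 17 [-0.052  0.044 -0.009  0.009]
0.25 67 [-0.059  0.052 -0.012  0.009]
0.26 77 [-0.06   0.05  -0.013  0.01 ]
0.27 79 [-0.059  0.052 -0.013  0.01 ]
0.28 56 [-0.061  0.053 -0.013  0.009]
0.29 74 [-0.077  0.076 -0.015  0.012]
0.30 108 [-0.077  0.067 -0.018  0.011]
0.31 94 [-0.075  0.069 -0.019  0.013]
0.32 110 [-0.076  0.067 -0.021  0.013]
0.33 127 [-0.074  0.066 -0.021  0.011]
0.34 129 [-0.072  0.056 -0.021  0.017]
0.35 67 [-0.069  0.006 -0.03   0.01 ]
0.36 138 [-0.041  0.005 -0.038  0.036]
0.37 160 [-0.04   0.008 -0.038  0.034]
0.38 168 [-0.042  0.011 -0.038  0.034]
0.39 162 [-0.039  0.013 -0.038  0.035]
```

View pics/grip.png

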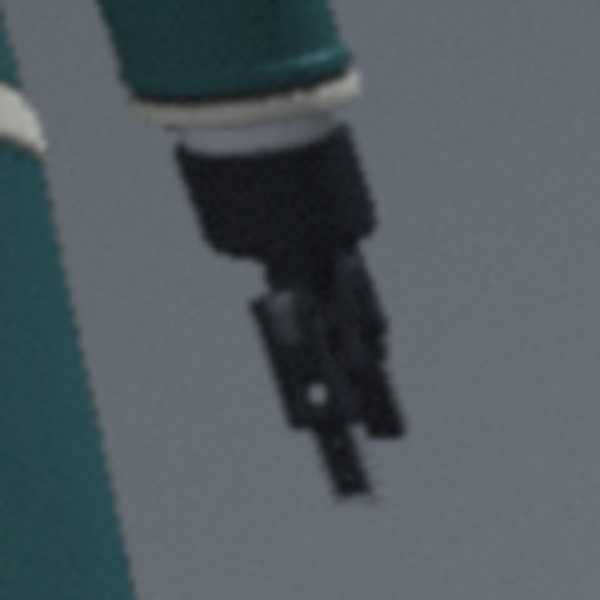

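The open finger knuckles stick out to about ±76 mm at heights above TCP+57 mm, so the finger backs won't do. I'll shut the gripper, bring it near and measure its profile across tool x.

Request:
drive_tool(motion=[-0.95,-0.81,0,0,-1,-0.95,-0.81,0,0,-1,-0.95,-0.81,0,0,-1,-0.95,-0.81,0,0,-1,-0.95,-0.81,0,0,-1,-0.95,-0.81,0,0,-1,-0.95,-0.81,0,0,-1,-0.95,-0.81,0,0,-1,-0.95,-0.81,0,0,-1,-0.95,-0.81,0,0,-1,-0.95,-0.81,0,0,-1,-0.95,-0.81,0,0,-1,-0.95,-0.81,0,0,-1,-0.95,-0.81,0,0,-1,-0.95,-0.81,0,0,-1,-0.95,-0.81,0,0,-1,-0.95,-0.81,0,0,-1,-0.95,-0.81,0,0,-1,-0.95,-0.81,0,0,-1,-0.95,-0.81,0,0,-1], force=20)

```text
clock: 2.1
tcp_pos: [0.472, 0.11, 0.2312]
tool_rot: [-0.684, -3.066, 0.0]
ft_force: [0.0, 0.9, -0.3]
finger_gap: 0.0003
finger_force: 0.0
```

Request:
drive_tool(motion=[0,0,0,0.15,-1,0,0,0,0.15,-1,0,0,0,0,-1,0,0,0,0,-1,0,0,0,0,-1])

```text
clock: 2.6
tcp_pos: [0.4718, 0.1112, 0.2313]
tool_rot: [-0.908, -3.007, 0.0]
ft_force: [-0.7, -0.7, -0.1]
finger_gap: 0.0002
finger_force: 0.0
```

```bash
cat > prof.py <<'E'
import numpy as np,cv2,sys
from h import *
from cell import status,optics
def go(tag,view=True):
    s=status.read_state();R=cv2.Rodrigues(np.array(s['tool_rot']))[0];T=np.array(s['tcp_pos'])
    print(s['clock'],T,np.round(R[:2,:2],3).tolist(),s['finger_gap'],s['ft_force'])
    for n in('scene','wrist'):
        p,d=optics.camera(n);m=optics.camera_model(n)
        np.savez(n+tag+'.npz',p=p,d=d,**{k:np.array(v) for k,v in m.items()})
        if n=='scene':
            c=proj(m,T+[0,0,.06])[0].astype(int);print('pix',proj(m,T)[0])
            k=np.zeros(d.shape,bool);k[max(c[1]-80,0):c[1]+80,max(c[0]-60,0):c[0]+60]=1
            A=(cloud(m,d,k)-T)@R;A=A[(abs(A[:,0])<.06)&(abs(A[:,1])<.09)]
            for z in np.arange(0,.17,.01):
                q=A[abs(-A[:,2]-z)<.005]
                if len(q):print('%.2f'%z,len(q),np.round([*np.percentile(q[:,0],[2,98]),*np.percentile(q[:,1],[2,98])],3))
            y0=max(c[1]-75,0);x0=max(c[0]-70,0)
            im=cv2.resize(p[y0:y0+140,x0:x0+140,::-1],None,fx=4,fy=4,interpolation=cv2.INTER_CUBIC)
    w=cv2.resize(p[:,:,::-1],(560,350)); w=cv2.copyMakeBorder(w,0,210,0,0,cv2.BORDER_CONSTANT)[:, 160:400]
    cv2.imwrite('pics/v%s.png'%tag,np.hstack([im,w]))
E
python3 -c "import prof;prof.go('1')"
```

```text
2.6 [0.47179303 0.1111597  0.23126056] [[-0.833, 0.554], [0.554, 0.833]] 0.00018151729531786244 [-0.74295232 -0.68554283 -0.09014934]
pix [256.26668828 129.56728646]
0.00 19 [-0.01   0.009 -0.011 -0.004]
0.01 48 [-0.011  0.011 -0.015 -0.005]
0.02 46 [-0.01   0.01  -0.015 -0.005]
0.03 45 [-0.01   0.011 -0.015 -0.005]
0.04 10 [-0.006  0.012 -0.029  0.001]
0.05 52 [-0.013  0.013 -0.037 -0.011]
0.06 35 [-0.017  0.014 -0.046 -0.015]
0.07 62 [-0.016  0.017 -0.054  0.007]
0.08 80 [-0.016  0.016 -0.061 -0.013]
0.09 133 [-0.017  0.017 -0.062 -0.016]
0.10 137 [-0.019  0.019 -0.049  0.012]
0.11 82 [-0.015  0.018 -0.043  0.011]
0.12 61 [-0.011  0.01  -0.039 -0.026]
0.13 169 [-0.035  0.035 -0.039 -0.012]
0.14 210 [-0.036  0.035 -0.038 -0.008]
0.15 209 [-0.035  0.036 -0.038 -0.01 ]
0.16 209 [-0.036  0.035 -0.038 -0.009]
```

View pics/v1.png

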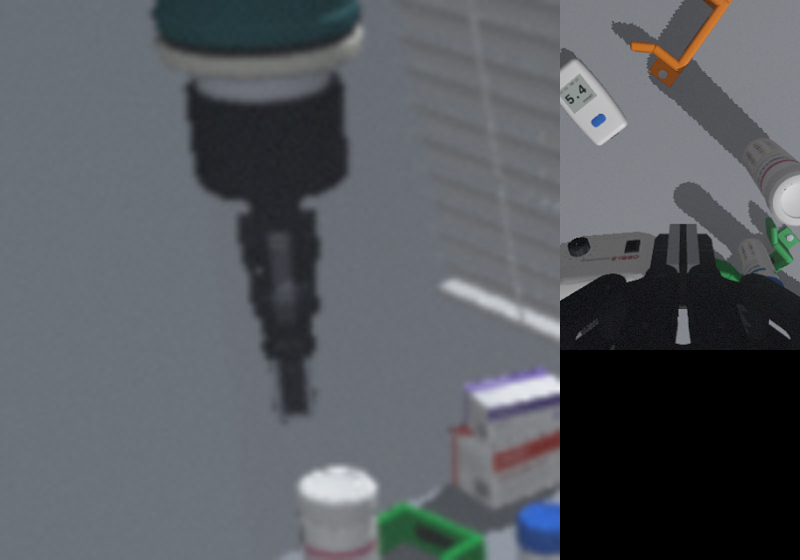

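Scene crop: the shut fingertips are narrow (±11 mm in tool x) and the wide body starts about 125 mm above the tips. Next, the wrist depth gives the middle profile on the camera side.

```bash
python3 - <<'E'
import numpy as np,cv2
from h import *
from cell import status
m=np.load('wrist1.npz');s=status.read_state();R=cv2.Rodrigues(np.array(s['tool_rot']))[0];T=np.array(s['tcp_pos'])
print('cam in tool',R.T@(-m['R'].T@m['t']-T))
A=(cloud(m,m['d'],np.ones(m['d'].shape,bool))-T)@R
A=A[(abs(A[:,0])<.08)&(abs(A[:,1])<.09)&(A[:,2]<.01)]
for z in np.arange(0,.13,.01):
    q=A[abs(-A[:,2]-z)<.005];r=[]
    for y in(-.05,-.035,-.025,-.015,-.005,.005,.015,.025,.035,.05):
        k=q[abs(q[:,1]-y)<.005];r.append('%4d..%3d'%(1000*k[:,0].min(),1000*k[:,0].max()) if len(k) else '  -  ')
    print('%.2f'%z,*r)
E
```

```text
cam in tool [ 8.35997340e-02 -3.17053973e-05 -1.43156020e-01]
0.00   -     -     -     -      9.. 10    9.. 10   -     -     -     -  
0.01   -     -     -      5..  7    5.. 11    5.. 11    5..  7   -     -     -  
0.02   -     -     -      5..  7    5.. 11    5.. 11    5..  7   -     -     -  
0.03   -     -     -      5..  7    5.. 11    5.. 11    5..  7   -     -     -  
0.04   -     -      5.. 11    5.. 12  -12.. 13  -11.. 13    5.. 12    5.. 11   -     -  
0.05   -     -9.. 12   -9.. 13    5.. 13  -13.. 14  -12.. 13    4.. 13   -5.. 14   -9.. 12   -  
0.06   10.. 10   -9.. 12  -10.. 13    2.. 16  -10.. 15   -9.. 15    1.. 15  -10.. 12   -9.. 12   -  
0.07    9.. 12    1.. 13    6.. 12   13.. 17    0.. 17    0.. 17   13.. 17    6.. 11    1.. 12    9.. 12
0.08   10.. 12    7.. 12   -     15.. 17    8.. 18    8.. 17   14.. 18   -      7.. 13   10.. 12
0.09   -     -     -     -     -     -     -     -     -     -  
0.10   -     -     -     -     -     -     -     -     -     -  
0.11   -     -     -     -     -     -     -     -     -     -  
0.12   -     -     -     -     -     -     -     -     -     -
```

Request:
drive_tool(motion=[0,0,0,-0.29,0.5,0,0,0,-0.29,0.5,0,0,0,-0.29,0.5,0,0,0,-0.29,0.5,0,0,0,-0.29,0.5,0,0,0,-0.29,0.5,0,0,0,-0.29,0.5,0,0,0,-0.29,0.5,0,0,0,-0.29,0.5,0,0,0,-0.29,0.5,0,0,0,0,0.5,0,0,0,0,0.5])

```text
clock: 3.9
tcp_pos: [0.4719, 0.111, 0.2313]
tool_rot: [-1.305, 2.858, -0.0]
ft_force: [0.0, -0.2, 0.6]
finger_gap: 0.0641
finger_force: 0.0
```

```bash
python3 - <<'E'
import numpy as np,cv2
from h import *
from cell import status,optics
s=status.read_state();R=cv2.Rodrigues(np.array(s['tool_rot']))[0];T=np.array(s['tcp_pos'])
print(s['clock'],T,R[:2,:2],s['finger_gap'],s['joints'])
for n in('scene','wrist'):
    p,d=optics.camera(n);m=optics.camera_model(n)
    A=(cloud(m,d,np.ones(d.shape,bool))-T)@R
    A=A[(abs(A[:,0])<.06)&(abs(A[:,1])<.09)&(A[:,2]<.01)]
    ys=np.arange(-.075,.076,.01);print(n,np.round(ys*1000))
    for z in np.arange(0,.145,.01):
        q=A[abs(-A[:,2]-z)<.005]
        print('%.2f'%z,*['%4d'%(1000*q[abs(q[:,1]-y)<.005][:,0].max()) if (abs(q[:,1]-y)<.005).any() else '   .' for y in ys], len(q), np.round(-q[:,2].min() if len(q) else 0,3))
    z=A[abs(abs(A[:,1])-.037)<.006];print('lowest tip z over TCP',-np.percentile(z[:,2],99),np.percentile(abs(A[A[:,2]>-.03][:,1]),[1,99]))
E
```

```text
3.9 [0.47189662 0.11101797 0.23132064] [[-0.65470524 -0.75588428]
 [-0.75588428  0.65470524]] 0.06407254351295218 [-0.42992401  0.16478671  0.15039656  1.95744447 -0.02877266  1.02132615
  2.16129318]
scene [-75. -65. -55. -45. -35. -25. -15.  -5.   5.  15.  25.  35.  45.  55.
  65.  75.]
0.00    .    .    .    .    8    .    .    .    .    .    .    0    .    .    .    . 2 0.005
0.01    .    .    .    9   14    .    .    .    .    .    .   12    9    .    .    . 45 0.015
0.02    .    .    .    8   12    .    .    .    .    .    .   12    9    .    .    . 69 0.025
0.03    .    .    .    9   13    .    .    .    .    .    .   13    8    .    .    . 67 0.035
0.04    .    .    .   11   12    .    .    .    .    .    .   12   13    .    .    . 66 0.045
0.05    .   12   13   14   17    .    .    .    .    .    .   15   14   13   12    . 114 0.055
0.06    .   14   15   13   14   16    .    .    .    .   14   15   13   14   12    . 182 0.065
0.07    .   13   14    .   17   19   10   11   11    9   19   19    .   14   12    . 191 0.075
0.08    .   13   14    .   16   19   18   12   14   19  
[... 1521 characters left out ...]
075
0.08    .   13   13    .   18   18   18   11   11   19   18   18    .   13   14    . 5882 0.084
0.09    .    .    .    .    .    .    .    .    .    .    .    .    .    .    .    . 0 0
0.10    .    .    .    .    .    .    .    .    .    .    .    .    .    .    .    . 0 0
0.11    .    .    .    .    .    .    .    .    .    .    .    .    .    .    .    . 0 0
0.12    .    .    .    .    .    .    .    .    .    .    .    .    .    .    .    . 0 0
0.13    .    .    .    .    .    .    .    .    .    .    .    .    .    .    .    . 0 0
0.14    .    .    .    .    .    .    .    .    .    .    .    .    .    .    .    . 0 0
lowest tip z over TCP 0.009024460452686456 [0.03104366 0.04572518]
```

Request:
drive_tool(motion=[0,0,0,0.25,1,0,0,0,0,1,0,0,0,0,1,0,0,0,0,1])

```text
clock: 4.4
tcp_pos: [0.4719, 0.1111, 0.2313]
tool_rot: [1.133, -2.93, 0.0]
ft_force: [0.1, 0.1, 0.2]
finger_gap: 0.0855
finger_force: 0.0
```

```bash
cat > map.py <<'E'
import numpy as np,cv2
from h import *
from cell import status,optics
s=status.read_state();R=cv2.Rodrigues(np.array(s['tool_rot']))[0];T=np.array(s['tcp_pos'])
print(s['clock'],T,R[:2,:2],s['finger_gap'])
ys=np.arange(.0,.08,.005);print(np.round(ys*1000))
for n in('scene','wrist'):
    p,d=optics.camera(n);m=optics.camera_model(n)
    A=(cloud(m,d,np.ones(d.shape,bool))-T)@R;A=A[(abs(A[:,0])<.06)&(A[:,2]<.01)]
    A[:,1]=abs(A[:,1])
    for z in np.arange(0.01,.135,.01):
        q=A[abs(-A[:,2]-z)<.005]
        print('%.2f'%z,*['%4d'%(1000*np.percentile(q[abs(q[:,1]-y)<.0025][:,0],95)) if (abs(q[:,1]-y)<.0025).any() else '   .' for y in ys])
    z=A[(A[:,1]<.06)];print('lowest',-np.percentile(z[:,2],99.8),np.percentile(A[A[:,2]>-.03][:,1],[1,99]))
E
python3 map.py
```

```text
4.4 [0.47186048 0.11109869 0.2312888 ] [[-0.73964893 -0.67299291]
 [-0.67299291  0.73964893]] 0.08554533757611309
[ 0.  5. 10. 15. 20. 25. 30. 35. 40. 45. 50. 55. 60. 65. 70. 75.]
0.01    .    .    .    .    .    .    .    .   -8    9   10    .    .    .    .    .
0.02    .    .    .    .    .    .    .    .   13   12   12    7    .    .    .    .
0.03    .    .    .    .    .    .    .    .   10   12   11    8    .    .    .    .
0.04    .    .    .    .    .    .    .    .   11   12   11    8    .    .    .    .
0.05    .    .    .    .    .    .    .    .   10   12   13   12    8    7    .    .
0.06    .    .    .    .    .    .    .   11   13   13   14   13    9   14   13   12
0.07   10   11   10   11    9    .   19   17   16   13   12    .   13   13   13   12
0.08   12   12   12   12   18   19   18   19   17    9    .    .   13   13   13   -6
0.09   13   12   18   21   19   17   18   13    .    .    .    4   13   13   13    .
0.10   12   13   21   21   21   16   11   12   10    5    5   12   13   14   13    .
0.11   12   11   15   19   12   12   13   12   10    5    5   12   13 
[... 692 characters left out ...]
  .    .   12   12   12   13   12   10   13   13   12
0.07    9   10   10   10    .    .   17   17   13   12   12    7   12   13   13   12
0.08   11   11   11   11   17   17   17   17   17   15    .    .   12   12   12   12
0.09    .    .    .    .    .    .    .    .    .    .    .    .    .    .    .    .
0.10    .    .    .    .    .    .    .    .    .    .    .    .    .    .    .    .
0.11    .    .    .    .    .    .    .    .    .    .    .    .    .    .    .    .
0.12    .    .    .    .    .    .    .    .    .    .    .    .    .    .    .    .
0.13    .    .    .    .    .    .    .    .    .    .    .    .    .    .    .    .
lowest 0.014419956312097632 [0.04163786 0.05626894]
```

Open-finger map: with the vial centred at tool y ≈ -59 mm and x ≈ -36 mm, the tip, block and knuckle faces are all within 3 mm. The round body clears the cap and the contact stays low. I'll go beside the vial and descend.

Request:
drive_tool(motion=[-0.61,0.8,0,0,1,-0.61,0.8,0,0,1,-0.61,0.8,0,0,1,-0.61,0.8,0,0,1,0,0,0,0,1,0,0,0.5,0,1,0,0,0.8,0,1,0,0,0.8,0,1,0,0,0.8,0,1,0,0,0.8,0,1,0,0,0.8,0,1,0,0,0.5,0,1,0,0,0,0,1,0,0,0,0,1])

```text
clock: 5.9
tcp_pos: [0.4653, 0.1909, 0.1315]
tool_rot: [-1.13, 2.931, -0.0]
ft_force: [0.2, 0.1, -0.4]
finger_gap: 0.0854
finger_force: 0.0
```

```bash
cat > look.py <<'E'
import numpy as np,cv2,sys
from h import *
from cell import status,optics
s=status.read_state();R=cv2.Rodrigues(np.array(s['tool_rot']))[0];T=np.array(s['tcp_pos'])
p,d=optics.camera('top');m=optics.camera_model('top')
if len(sys.argv)>1: cv2.imwrite('pics/%s.png'%sys.argv[1],cv2.resize(p[110:270,170:310,::-1],None,fx=3.7,fy=3.7,interpolation=cv2.INTER_CUBIC))
w=p.min(2)>120;w[:,:180]=0;w[:,262:]=0;w[:120]=0;w[230:]=0
X=cloud(m,d,w);c=X[(X[:,2]>.128)&(X[:,2]<.15)]
(cx,cy),r=cv2.minEnclosingCircle((c[:,:2]*1000).astype(np.float32))
V=c.mean(0);A=np.c_[c[:,:2]-V[:2],np.ones(len(c))];k=np.linalg.lstsq(A,c[:,2],rcond=None)[0]
C=np.array([cx,cy])/1000
# lower body centre from scene white? report tilt by cap plane
print('t',s['clock'],'T',np.round(T,4),'yaw x',np.round(np.rad2deg(np.arctan2(-R[1,0],-R[0,0])),1),'F',np.round(s['ft_force'],1))
print('cap n',len(c),'circ',C,r,'mean',V,'slope',k[:2])
rel=R.T@(np.r_[C,0]-np.r_[T[:2],0]);print('vial in tool',rel[:2])
th=np.deg2rad(5.24);D=np.array([[np.cos(th),np.sin(th)],[-np.sin(th),np.cos(th)]])
print('vial in dock',D@(C-[.6475,.2434]))
E
python3 look.py a1
```

```text
t 5.9 T [0.4653 0.1909 0.1315] yaw x 42.2 F [ 0.2  0.1 -0.4]
cap n 324 circ [0.54376819 0.18095317] 24.35318374633789 mean [0.54796598 0.17931338 0.13620629] slope [-0.01338444  0.01084018]
vial in tool [-0.05151592 -0.06007652]
vial in dock [-0.10900144 -0.05271226]
```

View pics/a1.png

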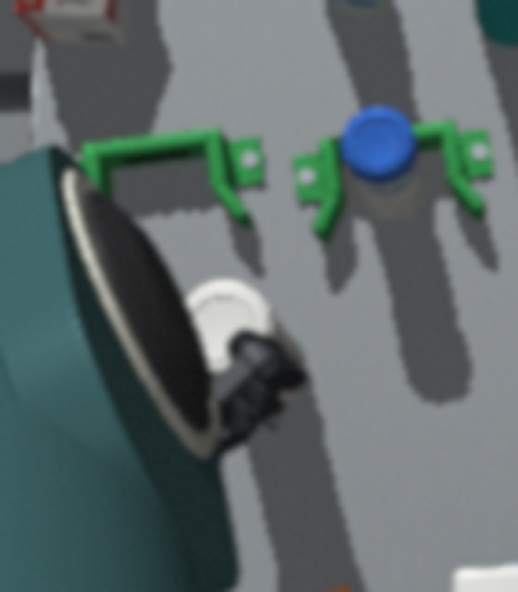

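The vial cap (crop 228,320) is ahead of the finger with clear space between them, though the wrist partly hides it. I'll descend.

Request:
drive_tool(motion=[0,0,0.9,0,1,0,0,0.9,0,1,0,0,0.9,0,1,0,0,0.9,0,1,0,0,0.9,0,1,0,0,0.9,0,1,0,0,0.7,0,1,0,0,0.4,0,1,0,0,0.25,0,1,0,0,0,0,1,0,0,0,0,1])

```text
clock: 7.05
tcp_pos: [0.4654, 0.1913, -0.0032]
tool_rot: [-1.13, 2.931, -0.0]
ft_force: [0.1, 0.0, -0.1]
finger_gap: 0.0855
finger_force: 0.0
```

```bash
python3 look.py
```

```text
t 7.05 T [ 0.4654  0.1913 -0.0032] yaw x 42.2 F [ 0.1  0.  -0.1]
cap n 189 circ [0.54665076 0.17706531] 22.645381927490234 mean [0.55088083 0.17055936 0.13634306] slope [-0.03413284  0.04517112]
vial in tool [-0.05064546 -0.06516359]
vial in dock [-0.10648598 -0.05684713]
```

```bash
cat > vial.py <<'E'
import numpy as np,cv2,sys
from h import *
from cell import status,optics
from scipy.optimize import least_squares
s=status.read_state();R=cv2.Rodrigues(np.array(s['tool_rot']))[0];T=np.array(s['tcp_pos'])
P=[]
guess=np.array([float(a) for a in sys.argv[1:3]])
for n in('scene','top'):
    p,d=optics.camera(n);m=optics.camera_model(n)
    X=cloud(m,d,(p.max(2)>75)); k=np.hypot(*(X[:,:2]-guess).T)<.04; X=X[k&(X[:,2]>.045)&(X[:,2]<.150)]
    P.append(X)
    if n=='scene' and len(sys.argv)>3:
        c=proj(m,[*guess,.07])[0].astype(int);cv2.imwrite('pics/%s.png'%sys.argv[3],cv2.resize(p[c[1]-80:c[1]+60,c[0]-90:c[0]+90,::-1],None,fx=4,fy=4,interpolation=cv2.INTER_CUBIC))
X=np.vstack([P[0][P[0][:,2]<.132],P[1][0:0]])
rr=np.where(X[:,2]>.118,.0255,.0235)
def f(a): return np.hypot(X[:,0]-a[0]-a[2]*X[:,2],X[:,1]-a[1]-a[3]*X[:,2])-rr
o=least_squares(f,[*guess,0,0],loss='soft_l1',f_scale=.002)
print('t',s['clock'],'T',np.round(T,4),'yaw',np.round(np.rad2deg(np.arctan2(-R[1,0],-R[0,0])),1),'F',np.round(s['ft_force'],1))
print('n',len(X),'base',np.round(o.x[:2],4),'lean',np.round(o.x[2:],3),'res',np.median(abs(o.fun)))
c=P[1][P[1][:,2]>.13];
if len(c): print('top cap',len(c),np.round(c.min(0),3),np.round(c.max(0),3))
C=o.x[:2]
print('in tool',np.round((R.T@np.r_[C-T[:2],0])[:2],4))
th=np.deg2rad(5.24);D=np.array([[np.cos(th),np.sin(th)],[-np.sin(th),np.cos(th)]])
print('in dock',np.round(D@(C-[.6475,.2434]),4))
E
python3 vial.py .543 .1815 s1
```

```text
t 7.1 T [ 0.4654  0.1914 -0.0031] yaw 42.2 F [-0.6 -0.   0.3]
n 399 base [0.5405 0.1797] lean [0.012 0.009] res 0.0008233257740666335
top cap 201 [0.527 0.157 0.131] [0.567 0.191 0.14 ]
in tool [-0.0478 -0.059 ]
in dock [-0.1124 -0.0536]
```

View pics/s1.png

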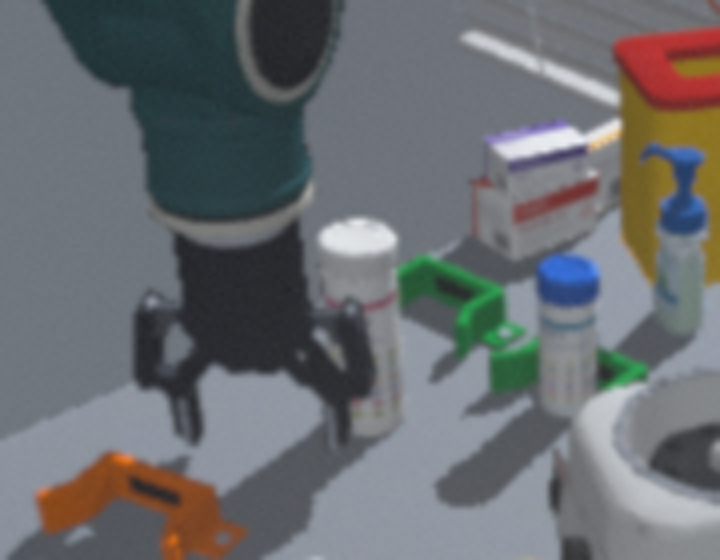

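Scene crop: the right finger (345,400) stands behind the vial base (375,420) with the vial upright. Gentle first push.

Request:
drive_tool(motion=[-0.15,0,0,0,1,-0.15,0,0,0,1,-0.15,0,0,0,1,-0.15,0,0,0,1,-0.15,0,0,0,1,-0.15,0,0,0,1,-0.15,0,0,0,1,-0.15,0,0,0,1,-0.15,0,0,0,1,0,0,0,0,1])

```text
clock: 8.2
tcp_pos: [0.4854, 0.2097, -0.0037]
tool_rot: [-1.131, 2.931, -0.0]
ft_force: [-1.0, -0.1, -0.4]
finger_gap: 0.0861
finger_force: 0.1
```

```bash
python3 vial.py .553 .19
```

```text
t 8.2 T [ 0.4854  0.2097 -0.0037] yaw 42.2 F [-1.  -0.1 -0.4]
n 403 base [0.5461 0.184 ] lean [0.095 0.071] res 0.0009769965220774654
top cap 255 [0.538 0.169 0.131] [0.582 0.205 0.142]
in tool [-0.0278 -0.0598]
in dock [-0.1064 -0.0499]
```

The vial leans about 0.1 rad with the contact too high. I'll ease off, shift so the tip pad is centred on it, go lower, and retry.

Request:
drive_tool(motion=[0.05,0,0,0,1,0.05,0,0,0,1,0.05,0,0,0,1,0.05,0,0,0,1,0.05,0,0,0,1,0.05,0,0,0,1,0.1,0,0,0,1,0.1,0,0,0,1,0.2,0,0,0,1,0.2,0,0,0,1,0,-0.2,0.25,0,1,0,0,0,0,1,0,0,0,0,1])

```text
clock: 9.6
tcp_pos: [0.4745, 0.1941, -0.0089]
tool_rot: [1.13, -2.931, 0.0]
ft_force: [0.2, 0.2, -0.4]
finger_gap: 0.0852
finger_force: 0.0
```

```bash
python3 vial.py .548 .185
```

```text
t 9.6 T [ 0.4745  0.1941 -0.0089] yaw 42.2 F [ 0.2  0.2 -0.4]
n 413 base [0.547  0.1841] lean [0.011 0.01 ] res 0.0008862861578748833
top cap 139 [0.535 0.161 0.13 ] [0.572 0.193 0.139]
in tool [-0.047  -0.0561]
in dock [-0.1055 -0.0499]
```

Request:
drive_tool(motion=[-0.2,0,0,0,1,-0.15,0,0,0,1,-0.1,0,0,0,1,-0.1,0,0,0,1,-0.1,0,0,0,1,-0.1,0,0,0,1,-0.1,0,0,0,1,-0.1,0,0,0,1,-0.1,0,0,0,1,0,0,0,0,1])

```text
clock: 10.7
tcp_pos: [0.4901, 0.2086, -0.0087]
tool_rot: [-1.131, 2.931, -0.0]
ft_force: [0.1, 0.3, 0.3]
finger_gap: 0.0855
finger_force: 0.0
```

```bash
python3 vial.py .555 .19 s2
```

```text
t 10.7 T [ 0.4901  0.2086 -0.0087] yaw 42.2 F [0.1 0.3 0.3]
n 400 base [0.5502 0.1861] lean [0.09  0.057] res 0.0010057216731352604
top cap 214 [0.543 0.169 0.13 ] [0.587 0.203 0.142]
in tool [-0.0294 -0.057 ]
in dock [-0.1021 -0.0482]
```

View pics/s2.png

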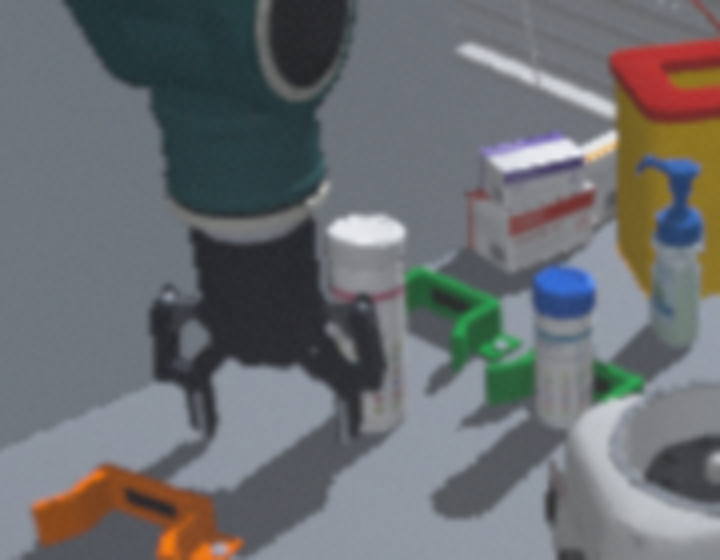

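Lean is about 0.09 rad, probably bounded by the fingertip at the base. I'll push a little further to check it saturates.

Request:
drive_tool(motion=[-0.1,0,0,0,1,-0.1,0,0,0,1,-0.1,0,0,0,1,0,0,0,0,1])

```text
clock: 11.2
tcp_pos: [0.4947, 0.2127, -0.0087]
tool_rot: [-1.131, 2.931, -0.0]
ft_force: [0.5, -1.1, 0.5]
finger_gap: 0.0854
finger_force: 0.0
```

```bash
python3 vial.py .558 .193
```

```text
t 11.2 T [ 0.4947  0.2127 -0.0087] yaw 42.2 F [ 0.5 -1.1  0.5]
n 411 base [0.5538 0.1895] lean [0.105 0.055] res 0.0009161988518432383
top cap 232 [0.547 0.172 0.13 ] [0.593 0.206 0.142]
in tool [-0.0282 -0.0568]
in dock [-0.0983 -0.0451]
```

Request:
drive_tool(motion=[-0.1,0,0,0,1,-0.1,0,0,0,1,-0.1,0,0,0,1,-0.1,0,0,0,1,-0.1,0,0,0,1,0,0,0,0,1])

```text
clock: 11.9
tcp_pos: [0.5021, 0.2193, -0.0087]
tool_rot: [-1.131, 2.931, -0.0]
ft_force: [-0.5, -0.1, -1.4]
finger_gap: 0.0857
finger_force: 0.0
```

```bash
python3 vial.py .564 .199
```

```text
t 11.9 T [ 0.5021  0.2193 -0.0087] yaw 42.2 F [-0.5 -0.1 -1.4]
n 410 base [0.5627 0.1948] lean [0.099 0.059] res 0.0009595312129505283
top cap 259 [0.553 0.178 0.13 ] [0.601 0.213 0.142]
in tool [-0.0285 -0.0589]
in dock [-0.0889 -0.0407]
```

Saturated at about 0.1 rad and sliding, but drifting right of the heading. I'll ease off, turn 14° further left, and realign.

Request:
drive_tool(motion=[0.05,0,0,0,1,0.05,0,0,0,1,0.05,0,0,0,1,0.05,0,0,0,1,0.05,0,0,0,1,0.05,0,0,0,1,0.1,0,0,0,1,0.2,0,0,0,1,0.4,0,0,0,1,0.5,0,0,0,1,0,-0.45,0,0,1,0,-0.4,0,0,1,0,0,0,-0.25,1,0,0,0,-0.24,1,0,0,0,0,1])

```text
clock: 13.5
tcp_pos: [0.4918, 0.1858, -0.0087]
tool_rot: [-1.482, 2.77, -0.0]
ft_force: [-0.4, -0.5, 0.5]
finger_gap: 0.0852
finger_force: 0.0
```

```bash
python3 vial.py .564 .196
```

```text
t 13.5 T [ 0.4918  0.1858 -0.0087] yaw 56.3 F [-0.4 -0.5  0.5]
n 313 base [0.5647 0.1959] lean [0.004 0.009] res 0.0008802839079963751
in tool [-0.0489 -0.0551]
in dock [-0.0868 -0.0398]
```

Request:
drive_tool(motion=[-0.3,0,0,0,1,-0.15,0,0,0,1,-0.1,0,0,0,1,-0.1,0,0,0,1,-0.1,0,0,0,1,-0.1,0,0,0,1,-0.1,0,0,0,1,-0.1,0,0,0,1,-0.1,0,0,0,1,-0.1,0,0,0,1,-0.1,0,0,0,1,-0.1,0,0,0,1,0,0,0,0,1])

```text
clock: 14.9
tcp_pos: [0.5073, 0.2108, -0.0087]
tool_rot: [-1.48, 2.771, -0.0]
ft_force: [0.4, 0.1, 0.4]
finger_gap: 0.0852
finger_force: 0.0
```

```bash
python3 vial.py .575 .21
```

```text
t 14.9 T [ 0.5073  0.2108 -0.0087] yaw 56.2 F [0.4 0.1 0.4]
n 353 base [0.5719 0.2045] lean [0.07  0.064] res 0.0009506473283750726
top cap 28 [0.581 0.189 0.131] [0.604 0.203 0.14 ]
in tool [-0.0306 -0.0572]
in dock [-0.0789 -0.0318]
```

Request:
drive_tool(motion=[-0.1,0,0,0,1,-0.1,0,0,0,1,-0.1,0,0,0,1,-0.1,0,0,0,1,-0.1,0,0,0,1,-0.1,0,0,0,1,-0.1,0,0,0,1,-0.1,0,0,0,1,-0.1,0,0,0,1,-0.1,0,0,0,1,0,0,0,0,1])

```text
clock: 16.1
tcp_pos: [0.5184, 0.2274, -0.0087]
tool_rot: [-1.481, 2.771, 0.0]
ft_force: [-1.2, -1.1, 0.1]
finger_gap: 0.0854
finger_force: 0.1
```

```bash
python3 vial.py .583 .218
```

```text
t 16.1 T [ 0.5184  0.2274 -0.0087] yaw 56.2 F [-1.2 -1.1  0.1]
n 390 base [0.5837 0.218 ] lean [0.078 0.089] res 0.0010456126152804997
top cap 61 [0.587 0.204 0.131] [0.617 0.223 0.142]
in tool [-0.0285 -0.0596]
in dock [-0.0659 -0.0195]
```

Request:
drive_tool(motion=[-0.1,0,0,0,1,-0.1,0,0,0,1,-0.1,0,0,0,1,-0.1,0,0,0,1,-0.1,0,0,0,1,-0.1,0,0,0,1,-0.1,0,0,0,1,0,0,0,0,1])

```text
clock: 17.0
tcp_pos: [0.5262, 0.2391, -0.0087]
tool_rot: [-1.48, 2.771, 0.0]
ft_force: [-0.7, -0.4, -0.8]
finger_gap: 0.0855
finger_force: 0.1
```

```bash
python3 vial.py .592 .228
```

```text
t 17.0 T [ 0.5262  0.2391 -0.0087] yaw 56.2 F [-0.7 -0.4 -0.8]
n 374 base [0.5921 0.2298] lean [0.073 0.09 ] res 0.0011697891056591785
top cap 71 [0.593 0.217 0.13 ] [0.625 0.237 0.142]
in tool [-0.029 -0.06 ]
in dock [-0.0564 -0.0085]
```

Request:
drive_tool(motion=[0.05,0,0,0,1,0.05,0,0,0,1,0.05,0,0,0,1,0.05,0,0,0,1,0.05,0,0,0,1,0.05,0,0,0,1,0.1,0,0,0,1,0.2,0,0,0,1,0.5,0,0,0,1,0.5,0,0,0,1,0,0,0,0.27,1,0,0,0,0.27,1,0,0,0,0.27,1,0,0,0,0.26,1,0,0,0,0.26,1,0,0,0,0,1])

```text
clock: 18.7
tcp_pos: [0.5078, 0.2116, -0.0087]
tool_rot: [0.491, -3.103, 0.001]
ft_force: [-0.3, 0.3, -0.4]
finger_gap: 0.0855
finger_force: 0.0
```

```bash
python3 vial.py .594 .231
```

```text
t 18.7 T [ 0.5078  0.2116 -0.0087] yaw 18.0 F [-0.3  0.3 -0.4]
n 444 base [0.593 0.23 ] lean [0.006 0.01 ] res 0.000883352127353864
in tool [-0.0867 -0.0088]
in dock [-0.0555 -0.0084]
```

Request:
drive_tool(motion=[0,0.77,0,0,1,0,0.77,0,0,1,0,0.77,0,0,1,-0.65,0,0,0,1,-0.65,0,0,0,1,-0.65,0,0,0,1,0,0,0,0,1,-0.25,0,0,0,1,-0.15,0,0,0,1,-0.1,0,0,0,1,-0.1,0,0,0,1,-0.1,0,0,0,1,-0.1,0,0,0,1,-0.1,0,0,0,1,-0.1,0,0,0,1,-0.1,0,0,0,1,-0.1,0,0,0,1,0,0,0,0,1])

```text
clock: 20.6
tcp_pos: [0.554, 0.2757, -0.0087]
tool_rot: [-0.495, 3.102, -0.0]
ft_force: [-0.7, -1.2, 0.0]
finger_gap: 0.0857
finger_force: 0.0
```

```bash
python3 vial.py .6 .233
```

```text
t 20.6 T [ 0.554   0.2757 -0.0087] yaw 18.1 F [-0.7 -1.2  0. ]
n 405 base [0.5988 0.2321] lean [0.113 0.014] res 0.001021765362402529
top cap 532 [0.588 0.21  0.13 ] [0.638 0.259 0.142]
in tool [-0.029  -0.0554]
in dock [-0.0495 -0.0068]
```

Good: lean is again about 0.1 and the vial is aligned with the dock. Continue.

Request:
drive_tool(motion=[-0.1,0,0,0,1,-0.1,0,0,0,1,-0.1,0,0,0,1,-0.1,0,0,0,1,-0.1,0,0,0,1,-0.1,0,0,0,1,-0.1,0,0,0,1,-0.1,0,0,0,1,-0.1,0,0,0,1,-0.1,0,0,0,1,0,0,0,0,1])

```text
clock: 21.8
tcp_pos: [0.5731, 0.2819, -0.0087]
tool_rot: [-0.495, 3.102, -0.0]
ft_force: [-0.9, -0.0, -0.7]
finger_gap: 0.0854
finger_force: 0.0
```

```bash
python3 vial.py .618 .236
```

```text
t 21.8 T [ 0.5731  0.2819 -0.0087] yaw 18.1 F [-0.9 -0.  -0.7]
n 397 base [0.6196 0.236 ] lean [0.104 0.011] res 0.0009550051541368856
top cap 530 [0.607 0.213 0.13 ] [0.658 0.262 0.143]
in tool [-0.03   -0.0581]
in dock [-0.0284 -0.0048]
```

Request:
drive_tool(motion=[-0.1,0,0,0,1,-0.1,0,0,0,1,-0.1,0,0,0,1,-0.1,0,0,0,1,-0.1,0,0,0,1,-0.1,0,0,0,1,-0.1,0,0,0,1,-0.1,0,0,0,1,-0.1,0,0,0,1,0,0,0,0,1])

```text
clock: 22.9
tcp_pos: [0.5901, 0.2875, -0.0087]
tool_rot: [-0.495, 3.102, -0.0]
ft_force: [-0.3, -0.6, -0.1]
finger_gap: 0.0855
finger_force: 0.1
```

```bash
python3 vial.py .638 .24
```

```text
t 22.9 T [ 0.5901  0.2875 -0.0087] yaw 18.1 F [-0.3 -0.6 -0.1]
n 396 base [0.6363 0.2392] lean [0.112 0.03 ] res 0.0010349226531246106
top cap 525 [0.625 0.219 0.13 ] [0.674 0.268 0.143]
in tool [-0.0289 -0.0603]
in dock [-0.0115 -0.0032]
```

Request:
drive_tool(motion=[-0.08,0,0,0,1,-0.08,0,0,0,1,-0.08,0,0,0,1,-0.08,0,0,0,1,0,0,0,0,1])

```text
clock: 23.5
tcp_pos: [0.5962, 0.2895, -0.0087]
tool_rot: [-0.495, 3.102, -0.0]
ft_force: [-1.0, -0.6, 0.2]
finger_gap: 0.0852
finger_force: 0.1
```

```bash
python3 vial.py .642 .24
```

```text
t 23.5 T [ 0.5962  0.2895 -0.0087] yaw 18.1 F [-1.  -0.6  0.2]
n 399 base [0.6408 0.2407] lean [0.13  0.035] res 0.0010454017786786576
top cap 519 [0.631 0.221 0.13 ] [0.681 0.271 0.143]
in tool [-0.0272 -0.0603]
in dock [-0.007  -0.0021]
```

Lean is starting to grow, so the wall is probably touched. I'll ease off and measure.

Request:
drive_tool(motion=[0.05,0,0,0,1,0.05,0,0,0,1,0.05,0,0,0,1,0.05,0,0,0,1,0.05,0,0,0,1,0.05,0,0,0,1,0.05,0,0,0,1,0.05,0,0,0,1,0.15,0,0,0,1,0.3,0,0,0,1,0,0,0,0,1,0,0,0,0,1])

```text
clock: 24.8
tcp_pos: [0.5797, 0.2842, -0.0086]
tool_rot: [-0.495, 3.102, -0.0]
ft_force: [1.1, 0.0, 0.5]
finger_gap: 0.0852
finger_force: 0.0
```

```bash
python3 vial.py .643 .241; python3 look.py
```

```text
t 24.8 T [ 0.5797  0.2842 -0.0086] yaw 18.1 F [1.1 0.  0.5]
n 430 base [0.6444 0.2405] lean [0.002 0.01 ] res 0.0009858890142795482
top cap 517 [0.619 0.218 0.13 ] [0.669 0.267 0.14 ]
in tool [-0.0479 -0.0617]
in dock [-0.0034 -0.0026]
t 24.9 T [ 0.5799  0.2842 -0.0086] yaw x 18.1 F [ 0.3 -0.3  0.1]
cap n 478 circ [0.64556201 0.2429697 ] 25.18881607055664 mean [0.64465699 0.24233518 0.13646625] slope [0.00083376 0.0013763 ]
vial in tool [-0.04956266 -0.0595957 ]
vial in dock [-0.00196919 -0.00025151]
```

The vial is upright at dock (-2, 0) mm, inside tolerance. Drawing back and up.

Request:
drive_tool(motion=[0.5,0,0,0,1,0.7,0,0,0,1,0.7,0,0,0,1,0.5,0,0,0,1,0,0,-0.5,0,1,0,0,-0.9,0,1,0,0,-0.9,0,1,0,0,-0.9,0,1,0,0,-0.9,0,1,0,0,-0.9,0,1,0,0,-0.9,0,1,0,0,-0.9,0,1,0,0,-0.9,0,1,0,0,-0.9,0,1,0.5,0.5,-0.5,0,1,0.5,0.5,0,0,1,0.5,0.5,0,0,1,0,0,0,0,1,0,0,0,0,1])

```text
clock: 26.85
tcp_pos: [0.4956, 0.2888, 0.1728]
tool_rot: [0.496, -3.101, 0.001]
ft_force: [1.1, -0.2, 0.7]
finger_gap: 0.0853
finger_force: 0.0
```

```bash
python3 look.py f; python3 vial.py .643 .241 ff
```

```text
t 26.85 T [0.4956 0.2888 0.1728] yaw x 18.2 F [ 1.1 -0.2  0.7]
cap n 472 circ [0.64501953 0.24262039] 24.989213943481445 mean [0.64475475 0.24255211 0.13647397] slope [0.00013537 0.00240202]
vial in tool [-0.12752445 -0.09043614]
vial in dock [-0.0025413  -0.00054981]
t 26.9 T [0.4962 0.2884 0.1729] yaw 18.1 F [ 0.1 -0.5  0.2]
n 501 base [0.6436 0.2406] lean [0.008 0.01 ] res 0.0009310464938519815
top cap 517 [0.619 0.218 0.13 ] [0.668 0.267 0.141]
in tool [-0.1253 -0.0913]
in dock [-0.0041 -0.0025]
```

View pics/ff.png

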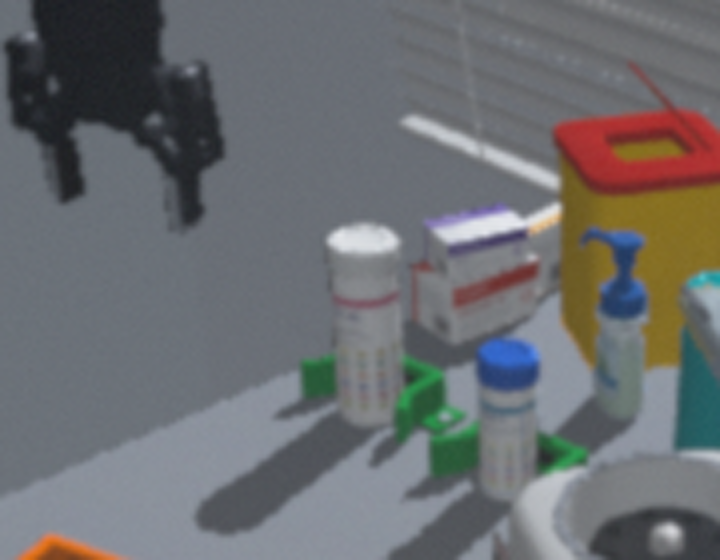

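The vial (crop 370,330) stands upright in the green dock and the blue vial is untouched. Handing in.

```bash
python3 -c "
from cell import job;print(job.hand_in())"
```

```text
the job is handed in; nothing more can be done
None
```

I pushed the tall white-capped vial upright into the empty green dock, drew the arm back and handed the job in. It measured about 2–4 mm short of fully home and within 3 mm across; it leaned about 0.1 rad while being pushed, and the hand-in returned no verdict.

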